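# Set the air gap of a screw-adjusted electrode cell by touch and clicks

## Robot

A 6-joint arm with a two-finger parallel gripper is mounted at the origin on a cart in front of the work surface, level with it; the furniture and walls round the work are solid. World frame = base frame: x ahead of the robot, y to its left, z up, the work surface at z = 0. Lengths are in m, angles in rad, forces in N, time in s.
With the tool pointing down it reaches from about 0.25 to 0.775 m from the base axis. Payload 8.9 kg.
Tool frame: the origin (TCP) lies midway between the tips of the shut fingers; the grasp point (between the pads) lies 19 mm behind it; z points along the fingers, y is the direction in which the jaws open and shut (so a half turn about z gives the same grasp; the last joint's range is limited). The gripper opens to 85 mm and grips with 20 to 120 N. Pads are 22 mm wide; open, the fingers measure 114 mm over their backs; the gripper's body (76 mm by 85 mm) begins 54 mm behind the grasp point. The pads swing forward as they close: fully open they stand 13 mm farther back than shut.
Start: joints at [1.066, 0.291, -0.153, 1.127, 0, 1.431], TCP at [0.188, 0.49, 0.231] pointing down, gripper open.
Joint ranges: [-2.52, 2.52], [-0.91, 1.74], [-1.3, 1.37], [-1.96, 2.02], [-1.52, 1.47], [-3.14, 3.14]. Speed limits (rad/s): [2.22, 2.22, 2.79, 3.14, 3.14, 3.14].

## Interface

Orientations are given as a unit quaternion [x, y, z, w].
In Python, from plant import manip gives the robot as it stands.
- The arm moves only by the tool send_rows, never from a script. Its argument "rows" is a list of rows, each a list of 6 numbers: the shift along the tool's x, y, z in units of 40 mm (1.0 is 40 mm), then the turn, a rotation vector about the tool's x, y, z in units of 5 degrees (1.0 is 5 degrees). In form: [[tx, ty, tz, ax, ay, az], ...]. A call has 1 to 5 rows; each row is the pose to reach, as a shift and turn from the pose commanded when the call began, along the tool's axes at that moment; what a row does not reach only later rows make up. A row lasts 1/12 s, in which the tool goes at most 41.7 mm and 7.16 degrees, less where a joint would pass 70% of its speed; a pose out of reach is approached as far as the arm can. A call with a gripper value outside its range is refused whole. "jaw" is the closure, from 0 (fully open) to 1 (shut), set as the call begins (left out, the last holds). The fingers move at their own pace and stop on an object; the grip force is fixed at half the most. Time passes only in rows, so rows that repeat a pose let the fingers close. It gives the time, the measured TCP pose, the force and the opening at its end, in the units of the state.
- manip.sense(): the state, without advancing time (a new reading comes with each control period).
- manip.read_camera(name): name is "side" or "top"; returns a dict with "color" (400x640x3 uint8, red, green, blue), "depth" (400x640 float32, m along the optical axis (not along the pixel's ray), 0 where there is no reading), "vertical_fov" (degrees; the focal length in pixels is half the picture's height over the tangent of half this angle, whatever the lens; pixels are square), "cx", "cy" (the principal point, pixels), "R" (3x3) and "t" (3): a world point X has camera coordinates R X + t. Camera axes: x right, y down, z forward; pixel columns grow to the right and rows downward; lengths in m; the calibration is good to about 2 mm. A picture is of the moment at which its call begins.
- manip.job_done(): hands the job in, once; it reports no verdict.
The state is a dict: "time_s": time; "qpos": joint angles; "qvel": joint speeds; "tau": joint torques, N m; "eef_pos": TCP position; "ee_rot": TCP orientation; "ft_force": force on the tool from outside, world axes, zero at the start; "wrist_torque": the same for the moment, N m; "finger_gap": opening from 0.0 (shut) to 1.0 (fully open).
Only numpy, scipy, OpenCV 4.12 (cv2) and the standard library are available. Lean on these libraries where they do the work, as an engineer would, in place of code of your own. Each camera call takes 0.05 s, during which the arm holds its last target.

## Task

Push the specimen slide of the electrode cell fully home under the upper electrode. Then turn the black adjustment ring clockwise, seen from above, until the upper electrode just bears on the specimen (stop when you feel it, never force it: the disc cracks), back the ring off four clicks to leave the air gap, and let go. Leave the other things lying round the cell where they are.

Things in the scene. Friction and masses are not known exactly. Their poses are not given: they have to be found in the camera images.
- cell: Electrode cell fixed to the worktop: aluminium base 180 x 132 x 16 mm, two columns and a grey bridge (top at 86 mm; screws and a click housing on it reach 96 mm) that carries the ring. Origin: on the worktop under the ring's axis. Its +x axis points along the slide's travel toward home, away from the pull; z up.
- slide_pull (a point): Centre of the slide's black pull, an upright plate 10 mm (along the cell's x) x 50 mm (y), from 24 to 62 mm above the worktop; this point is at 46 mm. The white slide (0.4 kg) runs along the cell's x under the lips of two rails, friction 2 to 3 N. Fully home, against its rear stop, this point is 90 mm in front of (-x of) the ring's axis; it starts 30 to 55 mm farther out.
- ring_grip (a point): On the axis of the black ribbed ring, 116 mm above the worktop. The ring: round, 50 mm across, from 98.5 to 130 mm up, gripped at any yaw; a 14 mm spindle stands up to 140 mm out of its top, a lobed collar 65 mm across lies below it up to 96 mm. Axis vertical; 20 clicks a turn (18 degrees each, 0.06 N m to pass one). Clockwise from above lowers the electrode, 0.6 mm a click; it stays where left.
- electrode_face (a point): Centre of the underside of the upper electrode, a brass disc 44 mm across that does not turn. It starts 2.8 to 4.1 mm above the specimen's level: 1.45 to 2.15 rad of ring turning. Once it bears, the ring's torque climbs steeply, about 0.3 N m per 0.1 rad (the push 145 N per 0.1 rad); 0.15 N m is a sure sign of touch, and above about 0.35 N m (200 N) the specimen cracks.
- specimen_top (a point): Centre of the top face of the specimen, a brown-red disc 60 mm across and 8 mm thick, held between four pins on the slide's lower electrode, under the ring's axis when the slide is home; this face is 36 mm above the worktop.
- weight_centre (a point): Bystander: brass weight, a cylinder 32 mm across and 28 mm high, standing beside the cell; its centre.
- guard_ring_centre (a point): Bystander: brass guard ring, 68 mm across and 9 mm thick, lying beside the cell; its centre.
- grey_disc_centre (a point): Bystander: grey plastic disc, 55 mm across and 10 mm thick, lying beside the cell; its centre.

How it is judged:
By the outcome, as a careful person would: the job done as asked, in the order asked, and still so for the second after the job is handed in, with the robot touching nothing.
It also fails if it takes over 67 s, if anything falls off the work surface, if the arm or the gripper's body presses on something with over 40 N, if the wrist force passes 120 N, or if a joint passes its speed limit or range.

## Working session

There is one attempt and no reset: what is moved stays moved. The work goes in short steps, Python scripts to look and compute and a tool call to move; the robot and the scene stay as the last step left them, time stands still between calls to the robot, and variables do not carry over. Pictures are saved under pics/ and viewed, and the job is handed in when it is done.

Besides the shell and the picture viewer there is one more tool, called after "Request:" as name([rows], argument=value, ...), one row to a line, values as JSON. send_rows: Moves the arm, as the interface text tells. Its arguments: {"type":"object","properties":{"rows":{"type":"array"},"jaw":{"type":"number"}},"required":["rows"]}

```bash
mkdir -p pics; ls; cat > h.py <<'E'
import numpy as np, cv2
from plant import manip
def shot(n,f):
    d=manip.read_camera(n); cv2.imwrite('pics/'+f+'.png',d['color'][:,:,::-1]); np.savez('pics/'+f+'.npz',**{k:np.array(v) for k,v in d.items()}); return d
def pt(d,u,v,z=None):
    f=200/np.tan(np.radians(float(d['vertical_fov']))/2)
    r=np.array([(u-float(d['cx']))/f,(v-float(d['cy']))/f,1.])
    R=d['R'];t=d['t']
    c=-R.T@t; w=R.T@r
    if z is None: return c+w*d['depth'][int(v),int(u)]
    return c+w*(z-c[2])/w[2]
E
python3 - <<'E'
from h import *
for n in('side','top'):
    d=shot(n,n+'0'); print(n,d['vertical_fov'],-d['R'].T@d['t'],d['R'][2])
print(manip.sense())
E
```

```text
pics
side 48.4052206146362 [ 0.44688145 -0.98616144  0.61188469] [ 0.11265826  0.83838722 -0.53330571]
top 53.6690330179074 [ 0.44265052 -0.19226924  0.92391055] [ 0.15516245  0.01465446 -0.98778027]
{'time_s': 0.1, 'qpos': array([ 1.06565951e+00,  2.91217953e-01, -1.54010196e-01,  1.12671171e+00,
       -1.42296009e-05,  1.43146423e+00]), 'qvel': array([ 0.00018718, -0.00016074,  0.0012478 , -0.00051705,  0.00079264,
        0.00048766]), 'tau': array([ 1.87194266e-03, -5.37976849e+01,  3.31919038e+01,  9.35768156e-03,
       -2.21362297e-04,  1.92126208e-05]), 'eef_pos': array([0.18762534, 0.48992471, 0.23080802]), 'ee_rot': array([ 1.81884252e-01,  9.83319781e-01, -5.44591598e-04, -1.74322521e-04]), 'ft_force': array([ 0.37177601, -0.42476163,  0.0260832 ]), 'wrist_torque': array([ 0.03686714,  0.02408941, -0.01553336]), 'finger_gap': 1.000267829055069}
```

View pics/side0.png

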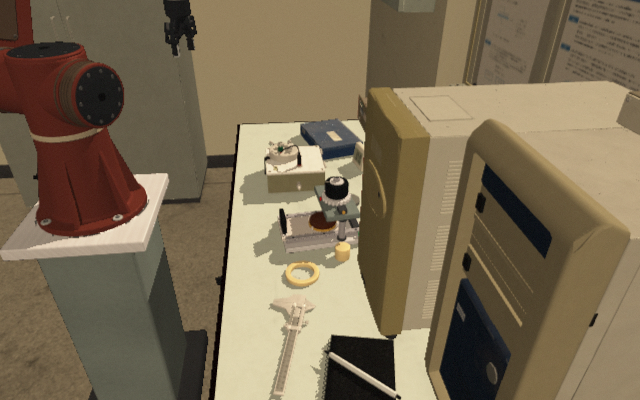

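View pics/top0.png

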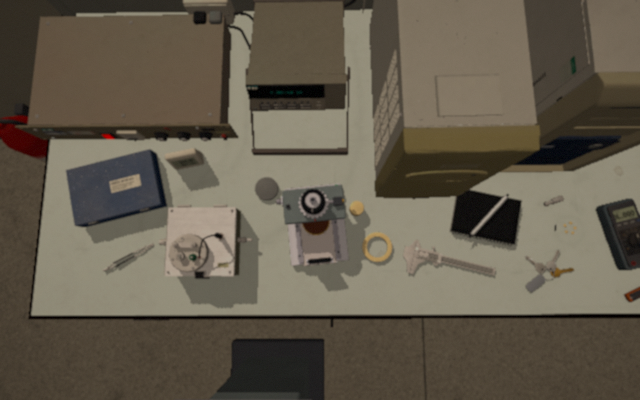

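The side view shows the ring at about (337,187), the pull at (283,222), and the weight at (343,252). The top view shows the ring at (314,201), the pull at (320,261), the guard ring at (378,247), the weight at (357,208) and the grey disc at (267,189).

```bash
python3 - <<'E'
from h import *
d=dict(np.load('pics/top0.npz')); s=dict(np.load('pics/side0.npz'))
for n,u,v in [('spindle',314,201),('pull',320,261),('guard',364,247),('weight',357,208),('disc',267,189),('cab',378,195),('cabR',370,120),('instr',250,150),('box',238,208)]: print(n,pt(d,u,v).round(3))
for n,u,v in [('pull',283,222),('ring',337,187)]: print('s',n,pt(s,u,v).round(3))
c=cv2.resize(d['color'][165:285,240:400],None,fx=5,fy=5,interpolation=cv2.INTER_CUBIC); cv2.imwrite('pics/topc.png',c[:,:,::-1])
c=cv2.resize(s['color'][165:275,260:400],None,fx=5,fy=5,interpolation=cv2.INTER_CUBIC); cv2.imwrite('pics/sidec.png',c[:,:,::-1])
E
```

```text
spindle [ 0.576 -0.167  0.139]
pull [ 0.458 -0.177  0.061]
guard [ 0.49  -0.277  0.011]
weight [ 0.579 -0.262  0.025]
disc [ 0.627 -0.052  0.011]
cab [ 0.603 -0.307  0.055]
cabR [ 0.799 -0.299  0.003]
instr [ 0.727 -0.007 -0.001]
box [ 0.585  0.019 -0.004]
s pull [ 0.461 -0.199  0.056]
s ring [ 0.578 -0.189  0.13 ]
```

View pics/topc.png

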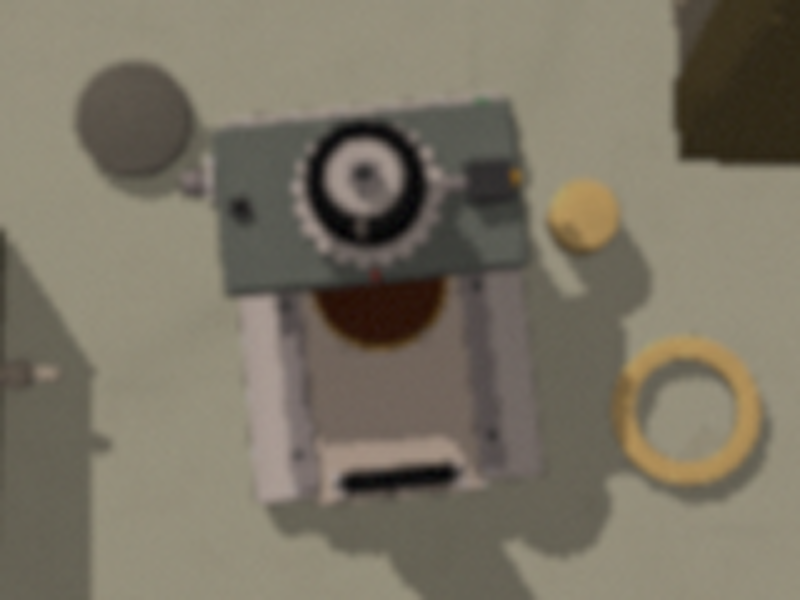

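View pics/sidec.png

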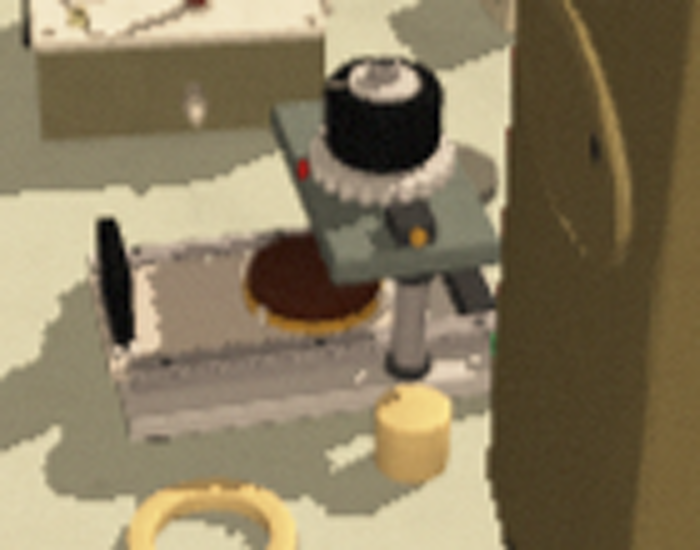

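```bash
python3 - <<'E'
from h import *
d=dict(np.load('pics/top0.npz')); s=dict(np.load('pics/side0.npz'))
P=lambda u,v,z:pt(d,240+(u+.5)/5-.5,165+(v+.5)/5-.5,z)
a,b=P(228,293,.086),P(528,263,.086); print('bridge',a,b,np.degrees(np.arctan2(*(b-a)[:2][::1])))
a,b=P(216,130,.086),P(512,99,.086); print('bridgeback',a,b)
a,b=P(342,482,.062),P(457,470,.062); print('pull',a,b,(a+b)/2)
a,b=P(260,500,.016),P(543,475,.016); print('base front',a,b)
# clouds
f=200/np.tan(np.radians(float(d['vertical_fov']))/2)
for D,n in((d,'top'),(s,'side')):
    f=200/np.tan(np.radians(float(D['vertical_fov']))/2)
    v,u=np.mgrid[:400,:640]; z=D['depth']; X=np.stack([(u-D['cx'])/f*z,(v-D['cy'])/f*z,z],-1)
    W=(X-D['t'])@D['R']
    ok=(z>0)&(abs(W[...,0]-.56)<.12)&(abs(W[...,1]+.18)<.1)
    Q=W[ok&(W[...,2]>.10)]; 
    print(n,len(Q))
    q=Q[(Q[:,2]>.122)&(Q[:,2]<.134)]; print('ring top',q.min(0),q.max(0),(q.min(0)+q.max(0))/2,cv2.minEnclosingCircle(q[:,:2].astype(np.float32)))
    q=Q[(Q[:,2]>.135)]
    if len(q): print('spindle',q.mean(0),len(q))
    ok2=ok&(W[...,2]>.03)&(W[...,2]<.066)&(W[...,0]<.5)&(D['color'].max(-1)<60)
    q=W[ok2]; print('pull',len(q),q.min(0),q.max(0),q.mean(0),np.degrees(np.arctan2(*np.linalg.svd(q[:,:2]-q[:,:2].mean(0))[2][0])))
E
```

```text
bridge [ 0.5374468  -0.10340408  0.086     ] [ 0.54970636 -0.23150272  0.086     ] 174.5332136821045
bridgeback [ 0.6083393  -0.09742893  0.086     ] [ 0.62121454 -0.2254874   0.086     ]
pull [ 0.45779601 -0.15110553  0.062     ] [ 0.46276808 -0.20083095  0.062     ] [ 0.46028204 -0.17596824  0.062     ]
base front [ 0.45061722 -0.11159915  0.016     ] [ 0.46145302 -0.2403752   0.016     ]
top 512
ring top [ 0.55530661 -0.18673162  0.12208667] [ 0.60565442 -0.13725762  0.13392942] [ 0.58048051 -0.16199462  0.12800804] ((0.5802428126335144, -0.16239815950393677), 0.025896675884723663)
spindle [ 0.57969875 -0.1634353   0.13934132] 42
pull 76 [ 0.45380057 -0.19868796  0.03611955] [ 0.46413943 -0.15319056  0.06492763] [ 0.45923279 -0.17621882  0.06026872] -5.544433182892213
side 473
ring top [ 0.55465591 -0.192899    0.12205796] [ 0.605234   -0.14186001  0.13388247] [ 0.57994496 -0.16737951  0.12797022] ((0.5801457762718201, -0.16664326190948486), 0.026364626362919807)
spindle [ 0.57924229 -0.16663887  0.13917805] 29
pull 112 [ 0.45446428 -0.20260571  0.03102668] [ 0.46652146 -0.15724619  0.06486303] [ 0.46004359 -0.18965247  0.05309076] 172.75643162036422
```

Request:
send_rows([
  [-0.5,-0.6,0,0,0,0],
  [-1.07,-1.28,0,0,0,0],
  [-1.64,-1.96,0,0,0,0],
  [-2.21,-2.64,0,0,0,0],
  [-2.78,-3.32,0,0,0,0],
], jaw=1)

```text
time_s: 0.52
eef_pos: [0.244, 0.3248, 0.231]
ee_rot: [0.182, 0.983, -0.0, -0.0]
ft_force: [1.3, -0.9, 1.6]
finger_gap: 0.298
```

Request:
send_rows([
  [-0.57,-0.68,0,0,0,0],
  [-1.14,-1.36,0,0,0,0],
  [-1.71,-2.04,0,0,0,0],
  [-2.28,-2.72,0,0,0,0],
  [-2.85,-3.4,0,0,0,0],
])

```text
time_s: 0.93
eef_pos: [0.3018, 0.1571, 0.2313]
ee_rot: [0.182, 0.983, 0.0, 0.0]
ft_force: [1.2, 0.6, 0.4]
finger_gap: -0.002
```

Request:
send_rows([
  [-0.57,-0.68,0,0,0,0],
  [-1.14,-1.36,0,0,0,0],
  [-1.71,-2.04,0,0,0,0],
  [-2.28,-2.72,0,0,0,0],
  [-2.85,-3.4,0,0,0,0],
])

```text
time_s: 1.35
eef_pos: [0.3597, -0.0109, 0.2313]
ee_rot: [0.182, 0.983, 0.0, 0.0]
ft_force: [1.2, 0.2, 0.4]
finger_gap: -0.002
```

Request:
send_rows([
  [-0.57,-0.68,0,0,0,0],
  [-1.14,-1.36,0,0,0,0],
  [-1.71,-2.04,0,0,0,0],
  [-2.28,-2.72,0,0,0,0],
  [-2.85,-3.4,0,0,0,0],
])

```text
time_s: 1.77
eef_pos: [0.4175, -0.1787, 0.2311]
ee_rot: [0.182, 0.983, 0.0, -0.0]
ft_force: [0.4, -0.5, 0.9]
finger_gap: -0.001
```

Request:
send_rows([
  [0,0,0,0,0,-1.3],
  [0,0,0,0,0,-2.6],
  [0,0,0,0,0,-3.9],
  [0,0,0,0,0,-5.3],
  [0,0,0,0,0,-5.3],
])

```text
time_s: 2.18
eef_pos: [0.4173, -0.1768, 0.231]
ee_rot: [-0.051, 0.999, 0.0, -0.0]
ft_force: [-0.4, -0.0, 0.2]
finger_gap: 0.002
```

Request:
send_rows([
  [0,-0.08,0.9,0,0,0],
  [0,-0.08,1.8,0,0,0],
  [0,-0.08,2.7,0,0,0],
  [0,-0.08,3.6,0,0,0],
  [0,-0.08,4.3,0,0,0],
])

```text
time_s: 2.6
eef_pos: [0.4168, -0.1793, 0.057]
ee_rot: [-0.046, 0.999, 0.0, -0.001]
ft_force: [-0.6, 0.5, -0.3]
finger_gap: -0.002
```

Request:
send_rows([
  [0,0,0.3,0,0,0],
  [0,0,0.5,0,0,0],
  [0,0,0.5,0,0,0],
])

```text
time_s: 2.85
eef_pos: [0.417, -0.1794, 0.038]
ee_rot: [-0.047, 0.999, 0.001, -0.001]
ft_force: [-0.1, 0.9, 0.5]
finger_gap: 0.001
```

```bash
python3 - <<'E'
from h import *
d=shot('side','side1'); c=cv2.resize(d['color'][130:275,220:400],None,fx=4,fy=4); cv2.imwrite('pics/side1c.png',c[:,:,::-1])
s=manip.sense(); print(s['qpos'],s['wrist_torque'],s['ft_force'],s['eef_pos'])
E
```

```text
[-5.67636939e-01  3.76826329e-01 -6.12869483e-01  5.82057120e-01
 -1.23330974e-05 -6.62353051e-01] [-0.00019629  0.00860666  0.0064015 ] [-0.4691961   0.21408855  0.10856119] [ 0.41767747 -0.17987343  0.03912775]
```

View pics/side1c.png

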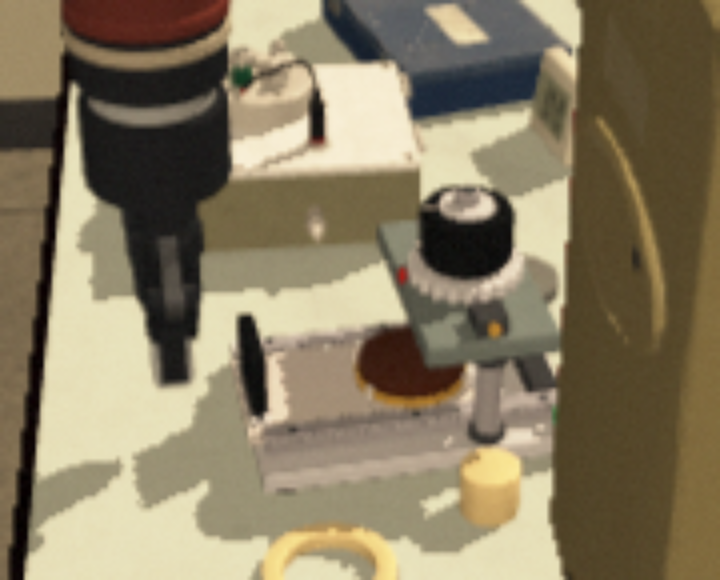

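The crop shows the shut fingertips at (172,370), clear of the pull at (250,365). I'm pushing now.

Request:
send_rows([
  [-0.2,0,0,0,0,0],
  [-0.4,0,0,0,0,0],
  [-0.5,0,0,0,0,0],
  [-0.6,0,0,0,0,0],
  [-0.7,0,0,0,0,0],
])

```text
time_s: 3.32
eef_pos: [0.4462, -0.1774, 0.0397]
ee_rot: [-0.048, 0.999, -0.0, -0.0]
ft_force: [-3.3, -0.7, 1.7]
finger_gap: -0.003
```

Request:
send_rows([
  [-0.1,0,0,0,0,0],
  [-0.2,0,0,0,0,0],
  [-0.3,0,0,0,0,0],
  [-0.4,0,0,0,0,0],
  [-0.45,0,0,0,0,0],
])

```text
time_s: 3.73
eef_pos: [0.4642, -0.1756, 0.0392]
ee_rot: [-0.048, 0.999, 0.0, 0.0]
ft_force: [-3.8, -0.5, 2.1]
finger_gap: 0.0
```

Request:
send_rows([
  [-0.03,0,0,0,0,0],
  [-0.06,0,0,0,0,0],
  [-0.08,0,0,0,0,0],
])

```text
time_s: 3.98
eef_pos: [0.4668, -0.1753, 0.0393]
ee_rot: [-0.048, 0.999, 0.0, -0.0]
ft_force: [-2.1, -0.3, 1.4]
finger_gap: 0.001
```

Request:
send_rows([
  [-0.04,0,0,0,0,0],
  [-0.08,0,0,0,0,0],
  [-0.12,0,0,0,0,0],
])

```text
time_s: 4.23
eef_pos: [0.4718, -0.1748, 0.0393]
ee_rot: [-0.048, 0.999, 0.0, 0.0]
ft_force: [-2.2, 1.5, -0.6]
finger_gap: 0.001
```

Request:
send_rows([
  [-0.03,0,0,0,0,0],
  [-0.05,0,0,0,0,0],
  [-0.05,0,0,0,0,0],
])

```text
time_s: 4.48
eef_pos: [0.474, -0.1746, 0.0393]
ee_rot: [-0.048, 0.999, 0.0, 0.0]
ft_force: [-1.1, -0.5, -0.4]
finger_gap: -0.001
```

Request:
send_rows([
  [-0.02,0,0,0,0,0],
  [-0.03,0,0,0,0,0],
  [-0.03,0,0,0,0,0],
])

```text
time_s: 4.73
eef_pos: [0.4744, -0.1745, 0.0393]
ee_rot: [-0.048, 0.999, -0.0, -0.0]
ft_force: [-4.2, 0.2, 1.5]
finger_gap: -0.0
```

Request:
send_rows([
  [-0.02,0,0,0,0,0],
  [-0.03,0,0,0,0,0],
  [-0.03,0,0,0,0,0],
])

```text
time_s: 4.98
eef_pos: [0.4745, -0.1745, 0.0393]
ee_rot: [-0.048, 0.999, -0.0, -0.001]
ft_force: [-9.3, -2.0, 5.9]
finger_gap: 0.002
```

Request:
send_rows([
  [-0.02,0,0,0,0,0],
  [-0.03,0,0,0,0,0],
  [-0.03,0,0,0,0,0],
])

```text
time_s: 5.23
eef_pos: [0.4745, -0.1744, 0.0391]
ee_rot: [-0.048, 0.999, -0.0, -0.003]
ft_force: [-13.0, -3.3, 9.0]
finger_gap: -0.001
```

Request:
send_rows([
  [0.3,0,0,0,0,0],
  [0.8,0,0,0,0,0],
  [0.8,0,-0.9,0,0,0],
  [0.8,0,-1.8,0,0,0],
  [0.8,0,-2.7,0,0,0],
])

```text
time_s: 5.65
eef_pos: [0.4452, -0.1772, 0.1487]
ee_rot: [-0.048, 0.999, 0.0, 0.0]
ft_force: [1.3, -1.4, 0.2]
finger_gap: -0.002
```

Request:
send_rows([
  [0,0,-0.8,0,0,0],
  [0,0,-1.6,0,0,0],
  [0,0,-1.8,0,0,0],
  [0,0,-1.8,0,0,0],
], jaw=0)

```text
time_s: 5.98
eef_pos: [0.4474, -0.1783, 0.222]
ee_rot: [-0.048, 0.999, -0.001, 0.003]
ft_force: [0.6, -0.1, -0.9]
finger_gap: 0.566
```

```bash
python3 - <<'E'
from h import *
s=manip.sense(); print(s['qpos'],s['wrist_torque'],s['ft_force'],s['eef_pos'],s['ee_rot'],s['finger_gap'])
d=shot('side','side2'); c=cv2.resize(d['color'][130:275,220:400],None,fx=4,fy=4); cv2.imwrite('pics/side2c.png',c[:,:,::-1])
d=shot('top','top2'); c=cv2.resize(d['color'][165:285,240:400],None,fx=5,fy=5,interpolation=cv2.INTER_CUBIC); cv2.imwrite('pics/top2c.png',c[:,:,::-1])
E
```

```text
[-5.31576303e-01  2.09199105e-01 -2.87723921e-01  1.06762474e+00
  5.49414627e-04 -6.28421649e-01] [-0.01365246  0.00092193 -0.05427104] [ 0.62811837 -0.13952261 -0.85853918] [ 0.44739007 -0.17830527  0.222008  ] [-0.04840437  0.9988229  -0.00148239  0.00276389] 0.5664763363928801
```

View pics/side2c.png

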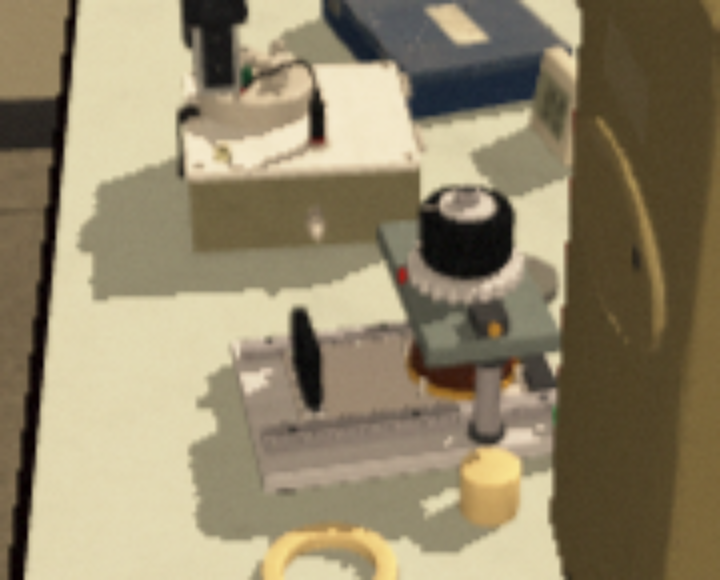

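View pics/top2c.png

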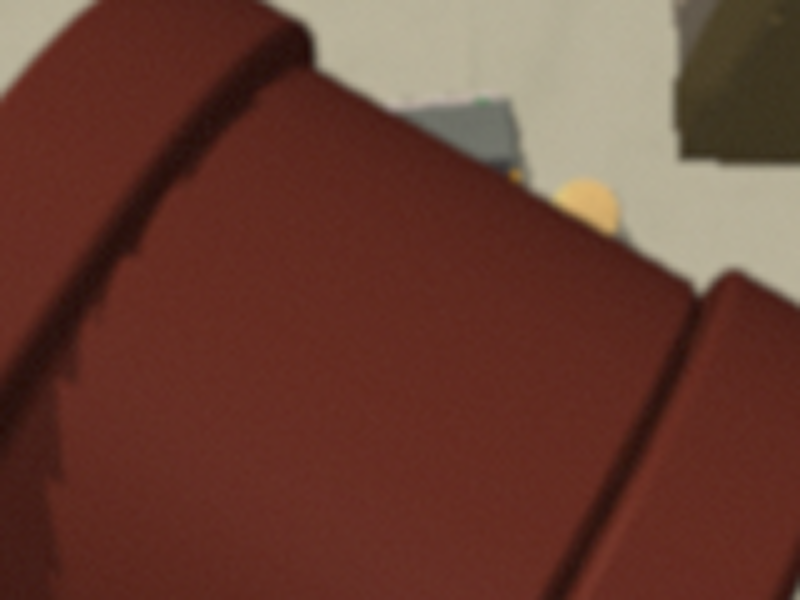

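The slide stays home (pull at crop (307,360)) and the top view is hidden by the arm. Next I move over the ring.

Request:
send_rows([
  [-0.7,0,0,0,0,0],
  [-1.5,0,0,0,0,0],
  [-2.3,0,0,0,0,0],
  [-3.1,0,0,0,0,0],
  [-3.38,0,0,0,0,0],
])

```text
time_s: 6.5
eef_pos: [0.5825, -0.1635, 0.2164]
ee_rot: [-0.049, 0.999, 0.001, -0.001]
ft_force: [-0.9, -0.1, -0.7]
finger_gap: 0.998
```

Request:
send_rows([
  [0,0,0,0,0,0],
  [0,0,0,0,0,0],
  [0,0,0,0,0,0],
])

```text
time_s: 6.75
eef_pos: [0.5785, -0.1641, 0.218]
ee_rot: [-0.048, 0.999, 0.001, -0.001]
ft_force: [-0.0, -0.1, -0.1]
finger_gap: 0.997
```

```bash
python3 - <<'E'
from h import *
s=manip.sense(); print(s['qpos'],s['wrist_torque'],s['ft_force'],s['eef_pos'],s['ee_rot'],s['finger_gap'])
d=shot('side','side3'); c=cv2.resize(d['color'][110:255,240:420],None,fx=4,fy=4); cv2.imwrite('pics/side3c.png',c[:,:,::-1])
E
```

```text
[-3.97897381e-01  4.46410191e-01  4.28152356e-02  1.16987659e+00
 -1.06935916e-04 -4.94467972e-01] [ 0.02211893  0.04913606 -0.04737054] [-0.02053237 -0.07174842 -0.1419384 ] [ 0.57851021 -0.1641175   0.21796491] [-4.82665635e-02  9.98833593e-01  5.28977818e-04 -1.22972992e-03] 0.9967795011726066
```

View pics/side3c.png

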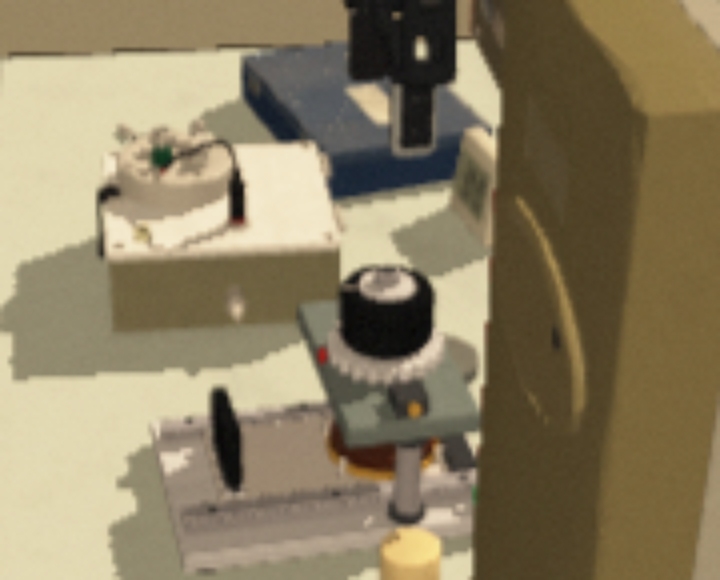

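The open gripper is at (415,130) in the crop, above the ring at (387,310). Descending.

Request:
send_rows([
  [-0.02,0,0.6,0,0,0],
  [-0.02,0,1.2,0,0,0],
  [-0.02,0,1.7,0,0,0],
  [-0.02,0,2.1,0,0,0],
  [-0.02,0,2.3,0,0,0],
])

```text
time_s: 7.22
eef_pos: [0.5786, -0.164, 0.1254]
ee_rot: [-0.048, 0.999, 0.001, -0.001]
ft_force: [0.5, 0.3, -1.0]
finger_gap: 0.997
```

Request:
send_rows([
  [0,0,0.2,0,0,0],
  [0,0,0.4,0,0,0],
  [0,0,0.55,0,0,0],
  [0,0,0.55,0,0,0],
])

```text
time_s: 7.55
eef_pos: [0.5802, -0.1641, 0.1046]
ee_rot: [-0.048, 0.999, 0.0, -0.0]
ft_force: [-0.1, -0.1, 0.2]
finger_gap: 1.002
```

```bash
python3 - <<'E'
from h import *
d=shot('side','side4'); c=cv2.resize(d['color'][110:255,240:420],None,fx=4,fy=4); cv2.imwrite('pics/side4c.png',c[:,:,::-1])
E
```

```text
(no output)
```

View pics/side4c.png

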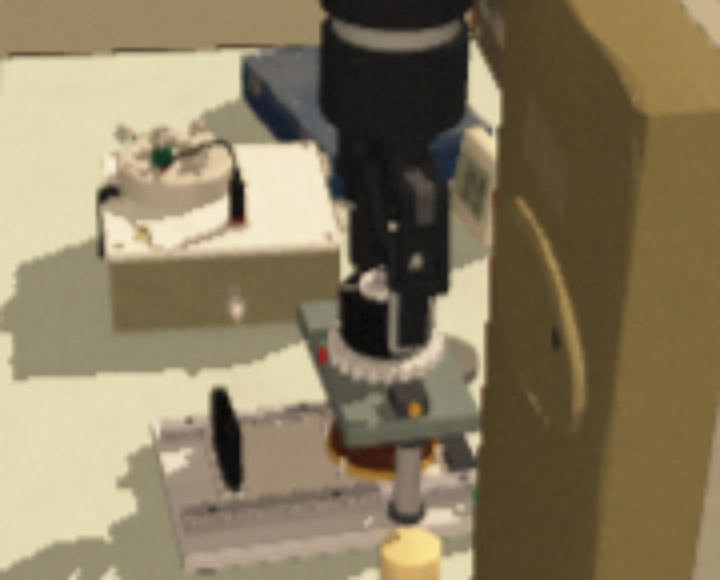

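The fingers straddle the ring, with the near pad at crop (408,320). Closing.

Request:
send_rows([
  [0,0,0,0,0,0],
  [0,0,0,0,0,0],
  [0,0,0,0,0,0],
  [0,0,0,0,0,0],
  [0,0,0,0,0,0],
], jaw=1)

```text
time_s: 8.02
eef_pos: [0.5811, -0.1641, 0.1063]
ee_rot: [-0.048, 0.999, -0.0, 0.001]
ft_force: [-1.7, 2.4, 6.4]
finger_gap: 0.562
```

```bash
cat > st.py <<'E'
from h import *
s=manip.sense(); x,y,z,w=s['ee_rot']
yaw=np.degrees(2*np.arctan2(y,x))-90
print('t',round(s['time_s'],2),'yaw',round((yaw+180)%360-180,2),'q6',round(s['qpos'][5],3),'T',s['wrist_torque'].round(3),'F',s['ft_force'].round(1),'p',s['eef_pos'].round(4),'gap',round(s['finger_gap'],3))
E
python3 st.py
```

```text
t 8.02 yaw 95.55 q6 -0.493 T [ 0.383  0.209 -0.01 ] F [-1.7  2.4  6.4] p [ 0.5811 -0.1641  0.1063] gap 0.562
```

Request:
send_rows([
  [0,0,0,0,0,0.6],
  [0,0,0,0,0,1.2],
  [0,0,0,0,0,1.8],
  [0,0,0,0,0,2.4],
  [0,0,0,0,0,3.0],
])

```text
time_s: 8.43
eef_pos: [0.581, -0.1643, 0.1063]
ee_rot: [0.084, 0.996, -0.0, 0.001]
ft_force: [-1.7, 0.7, 5.7]
finger_gap: 0.561
```

```bash
python3 st.py
```

```text
t 8.43 yaw 80.39 q6 -0.229 T [ 0.136  0.347 -0.124] F [-1.7  0.7  5.7] p [ 0.581  -0.1643  0.1063] gap 0.561
```

Request:
send_rows([
  [0,0,0,0,0,0.6],
])

```text
time_s: 8.52
eef_pos: [0.5811, -0.1644, 0.1063]
ee_rot: [0.11, 0.994, -0.0, 0.001]
ft_force: [-1.0, 0.3, 5.9]
finger_gap: 0.562
```

```bash
python3 st.py
```

```text
t 8.52 yaw 77.39 q6 -0.177 T [0.096 0.291 0.087] F [-1.   0.3  5.9] p [ 0.5811 -0.1644  0.1063] gap 0.562
```

Request:
send_rows([
  [0,0,0,0,0,0.6],
])

```text
time_s: 8.6
eef_pos: [0.5811, -0.1644, 0.1063]
ee_rot: [0.136, 0.991, -0.0, 0.001]
ft_force: [-2.0, -0.2, 5.5]
finger_gap: 0.563
```

```bash
python3 st.py
```

```text
t 8.6 yaw 74.4 q6 -0.124 T [0.078 0.432 0.09 ] F [-2.  -0.2  5.5] p [ 0.5811 -0.1644  0.1063] gap 0.563
```

Request:
send_rows([
  [0,0,0,0,0,0.6],
])

```text
time_s: 8.68
eef_pos: [0.581, -0.1645, 0.1063]
ee_rot: [0.162, 0.987, -0.0, 0.001]
ft_force: [-2.3, 0.6, 6.2]
finger_gap: 0.561
```

```bash
python3 st.py
```

```text
t 8.68 yaw 71.4 q6 -0.072 T [-0.023  0.437  0.025] F [-2.3  0.6  6.2] p [ 0.581  -0.1645  0.1063] gap 0.561
```

Request:
send_rows([
  [0,0,0,0,0,0.6],
])

```text
time_s: 8.77
eef_pos: [0.581, -0.1645, 0.1063]
ee_rot: [0.187, 0.982, -0.0, 0.001]
ft_force: [-1.9, -0.5, 5.7]
finger_gap: 0.56
```

```bash
python3 st.py
```

```text
t 8.77 yaw 68.39 q6 -0.02 T [-0.098  0.486 -0.046] F [-1.9 -0.5  5.7] p [ 0.581  -0.1645  0.1063] gap 0.56
```

Request:
send_rows([
  [0,0,0,0,0,0.6],
])

```text
time_s: 8.85
eef_pos: [0.581, -0.1646, 0.1063]
ee_rot: [0.213, 0.977, -0.0, 0.001]
ft_force: [-2.8, -1.1, 6.1]
finger_gap: 0.563
```

```bash
python3 st.py
```

```text
t 8.85 yaw 65.39 q6 0.033 T [-0.045  0.416 -0.089] F [-2.8 -1.1  6.1] p [ 0.581  -0.1646  0.1063] gap 0.563
```

Request:
send_rows([
  [0,0,0,0,0,0.6],
])

```text
time_s: 8.93
eef_pos: [0.5809, -0.1646, 0.1063]
ee_rot: [0.239, 0.971, -0.0, 0.001]
ft_force: [-2.5, 0.3, 5.7]
finger_gap: 0.558
```

```bash
python3 st.py
```

```text
t 8.93 yaw 62.38 q6 0.085 T [-0.093  0.507 -0.085] F [-2.5  0.3  5.7] p [ 0.5809 -0.1646  0.1063] gap 0.558
```

Request:
send_rows([
  [0,0,0,0,0,1.0],
  [0,0,0,0,0,2.0],
  [0,0,0,0,0,3.0],
  [0,0,0,0,0,4.0],
  [0,0,0,0,0,5.0],
])

```text
time_s: 9.35
eef_pos: [0.5807, -0.1649, 0.1062]
ee_rot: [0.444, 0.896, -0.001, 0.0]
ft_force: [-3.5, -2.2, 6.6]
finger_gap: 0.56
```

```bash
python3 st.py
```

```text
t 9.35 yaw 37.28 q6 0.523 T [-0.435  0.845  0.01 ] F [-3.5 -2.2  6.6] p [ 0.5807 -0.1649  0.1062] gap 0.56
```

Request:
send_rows([
  [0,0,0,0,0,0.6],
  [0,0,0,0,0,1.2],
  [0,0,0,0,0,1.8],
])

```text
time_s: 9.6
eef_pos: [0.5805, -0.1651, 0.1063]
ee_rot: [0.512, 0.859, -0.001, 0.0]
ft_force: [-4.3, -2.7, 6.0]
finger_gap: 0.564
```

```bash
python3 st.py
```

```text
t 9.6 yaw 28.36 q6 0.679 T [-0.502  0.821 -0.084] F [-4.3 -2.7  6. ] p [ 0.5805 -0.1651  0.1063] gap 0.564
```

Request:
send_rows([
  [0,0,0,0,0,0.8],
  [0,0,0,0,0,1.6],
  [0,0,0,0,0,2.4],
])

```text
time_s: 9.85
eef_pos: [0.5804, -0.1651, 0.1062]
ee_rot: [0.6, 0.8, -0.001, 0.0]
ft_force: [-5.4, -3.1, 7.4]
finger_gap: 0.564
```

```bash
python3 st.py
```

```text
t 9.85 yaw 16.32 q6 0.889 T [-0.575  1.035  0.009] F [-5.4 -3.1  7.4] p [ 0.5804 -0.1651  0.1062] gap 0.564
```

Request:
send_rows([
  [0,0,0,0,0,0.4],
])

```text
time_s: 9.93
eef_pos: [0.5803, -0.1651, 0.1063]
ee_rot: [0.614, 0.79, -0.001, 0.0]
ft_force: [-5.1, -2.9, 6.5]
finger_gap: 0.557
```

```bash
python3 st.py
```

```text
t 9.93 yaw 14.28 q6 0.924 T [-0.582  0.985  0.026] F [-5.1 -2.9  6.5] p [ 0.5803 -0.1651  0.1063] gap 0.557
```

Request:
send_rows([
  [0,0,0,0,0,0.4],
])

```text
time_s: 10.02
eef_pos: [0.5802, -0.1651, 0.1062]
ee_rot: [0.627, 0.779, -0.001, 0.0]
ft_force: [-5.4, -3.1, 7.5]
finger_gap: 0.559
```

```bash
python3 st.py
```

```text
t 10.02 yaw 12.39 q6 0.957 T [-0.565  1.062  0.024] F [-5.4 -3.1  7.5] p [ 0.5802 -0.1651  0.1062] gap 0.559
```

Request:
send_rows([
  [0,0,0,0,0,0.4],
])

```text
time_s: 10.1
eef_pos: [0.5802, -0.1652, 0.1063]
ee_rot: [0.64, 0.768, -0.001, 0.0]
ft_force: [-5.3, -2.7, 8.1]
finger_gap: 0.56
```

```bash
python3 st.py
```

```text
t 10.1 yaw 10.4 q6 0.992 T [-0.573  1.091 -0.036] F [-5.3 -2.7  8.1] p [ 0.5802 -0.1652  0.1063] gap 0.56
```

Request:
send_rows([
  [0,0,0,0,0,0.4],
])

```text
time_s: 10.18
eef_pos: [0.5802, -0.1652, 0.1063]
ee_rot: [0.653, 0.757, -0.001, 0.0]
ft_force: [-5.6, -1.9, 7.8]
finger_gap: 0.562
```

```bash
python3 st.py
```

```text
t 10.18 yaw 8.4 q6 1.027 T [-0.612  1.09  -0.082] F [-5.6 -1.9  7.8] p [ 0.5802 -0.1652  0.1063] gap 0.562
```

Request:
send_rows([
  [0,0,0,0,0,0.4],
])

```text
time_s: 10.27
eef_pos: [0.5802, -0.1652, 0.1063]
ee_rot: [0.667, 0.745, -0.001, 0.0]
ft_force: [-6.0, -3.3, 7.9]
finger_gap: 0.563
```

```bash
python3 st.py
```

```text
t 10.27 yaw 6.4 q6 1.062 T [-0.657  1.058 -0.042] F [-6.  -3.3  7.9] p [ 0.5802 -0.1652  0.1063] gap 0.563
```

Request:
send_rows([
  [0,0,0,0,0,0.4],
])

```text
time_s: 10.35
eef_pos: [0.5802, -0.1652, 0.1063]
ee_rot: [0.679, 0.734, -0.001, 0.0]
ft_force: [-6.0, -3.0, 6.9]
finger_gap: 0.558
```

```bash
python3 st.py
```

```text
t 10.35 yaw 4.41 q6 1.097 T [-0.594  1.195  0.069] F [-6.  -3.   6.9] p [ 0.5802 -0.1652  0.1063] gap 0.558
```

Request:
send_rows([
  [0,0,0,0,0,0.3],
])

```text
time_s: 10.43
eef_pos: [0.5802, -0.1652, 0.1063]
ee_rot: [0.689, 0.725, -0.001, 0.0]
ft_force: [-5.4, -3.0, 7.4]
finger_gap: 0.561
```

```bash
python3 st.py
```

```text
t 10.43 yaw 2.9 q6 1.123 T [-0.637  1.233  0.044] F [-5.4 -3.   7.4] p [ 0.5802 -0.1652  0.1063] gap 0.561
```

Request:
send_rows([
  [0,0,0,0,0,0.3],
])

```text
time_s: 10.52
eef_pos: [0.5801, -0.1652, 0.1063]
ee_rot: [0.698, 0.716, -0.001, 0.0]
ft_force: [-6.3, -2.8, 8.0]
finger_gap: 0.559
```

```bash
python3 st.py
```

```text
t 10.52 yaw 1.43 q6 1.148 T [-0.642  1.2    0.006] F [-6.3 -2.8  8. ] p [ 0.5801 -0.1652  0.1063] gap 0.559
```

Request:
send_rows([
  [0,0,0,0,0,0.4],
])

```text
time_s: 10.6
eef_pos: [0.5801, -0.1652, 0.1063]
ee_rot: [0.711, 0.704, -0.001, 0.0]
ft_force: [-6.3, -2.8, 8.3]
finger_gap: 0.563
```

```bash
python3 st.py
```

```text
t 10.6 yaw -0.56 q6 1.183 T [-0.638  1.362  0.016] F [-6.3 -2.8  8.3] p [ 0.5801 -0.1652  0.1063] gap 0.563
```

Request:
send_rows([
  [0,0,0,0,0,0.4],
])

```text
time_s: 10.68
eef_pos: [0.58, -0.1652, 0.1063]
ee_rot: [0.723, 0.691, -0.001, 0.0]
ft_force: [-6.6, -3.0, 8.8]
finger_gap: 0.558
```

```bash
python3 st.py
```

```text
t 10.68 yaw -2.59 q6 1.219 T [-0.6    1.263  0.005] F [-6.6 -3.   8.8] p [ 0.58   -0.1652  0.1063] gap 0.558
```

Request:
send_rows([
  [0,0,0,0,0,0.4],
])

```text
time_s: 10.77
eef_pos: [0.58, -0.1652, 0.1063]
ee_rot: [0.735, 0.678, -0.001, 0.0]
ft_force: [-7.2, -2.4, 8.7]
finger_gap: 0.56
```

```bash
python3 st.py
```

```text
t 10.77 yaw -4.6 q6 1.254 T [-0.57   1.329 -0.009] F [-7.2 -2.4  8.7] p [ 0.58   -0.1652  0.1063] gap 0.56
```

Request:
send_rows([
  [0,0,0,0,0,0.4],
])

```text
time_s: 10.85
eef_pos: [0.5799, -0.1651, 0.1063]
ee_rot: [0.747, 0.665, -0.001, 0.0]
ft_force: [-7.0, -3.1, 8.4]
finger_gap: 0.558
```

```bash
python3 st.py
```

```text
t 10.85 yaw -6.6 q6 1.289 T [-0.581  1.276 -0.067] F [-7.  -3.1  8.4] p [ 0.5799 -0.1651  0.1063] gap 0.558
```

Request:
send_rows([
  [0,0,0,0,0,0.3],
])

```text
time_s: 10.93
eef_pos: [0.5799, -0.1652, 0.1063]
ee_rot: [0.755, 0.655, -0.001, 0.0]
ft_force: [-6.6, -3.0, 8.3]
finger_gap: 0.559
```

```bash
python3 st.py
```

```text
t 10.93 yaw -8.11 q6 1.315 T [-0.607  1.437 -0.05 ] F [-6.6 -3.   8.3] p [ 0.5799 -0.1652  0.1063] gap 0.559
```

Request:
send_rows([
  [0,0,0,0,0,0.4],
])

```text
time_s: 11.02
eef_pos: [0.5799, -0.1652, 0.1063]
ee_rot: [0.766, 0.642, -0.001, 0.0]
ft_force: [-7.0, -3.0, 8.0]
finger_gap: 0.563
```

```bash
python3 st.py
```

```text
t 11.02 yaw -10.08 q6 1.349 T [-0.66   1.408 -0.095] F [-7. -3.  8.] p [ 0.5799 -0.1652  0.1063] gap 0.563
```

Request:
send_rows([
  [0,0,0,0,0,0.3],
])

```text
time_s: 11.1
eef_pos: [0.5798, -0.1652, 0.1062]
ee_rot: [0.775, 0.632, -0.001, 0.0]
ft_force: [-6.5, -2.6, 9.1]
finger_gap: 0.561
```

```bash
python3 st.py
```

```text
t 11.1 yaw -11.61 q6 1.376 T [-0.572  1.314 -0.062] F [-6.5 -2.6  9.1] p [ 0.5798 -0.1652  0.1062] gap 0.561
```

Request:
send_rows([
  [0,0,0,0,0,0.4],
])

```text
time_s: 11.18
eef_pos: [0.5799, -0.1651, 0.1063]
ee_rot: [0.786, 0.619, -0.001, 0.0]
ft_force: [-7.2, -3.2, 9.5]
finger_gap: 0.558
```

```bash
python3 st.py
```

```text
t 11.18 yaw -13.57 q6 1.41 T [-0.597  1.501  0.048] F [-7.2 -3.2  9.5] p [ 0.5799 -0.1651  0.1063] gap 0.558
```

Request:
send_rows([
  [0,0,0,0,0,0.3],
])

```text
time_s: 11.27
eef_pos: [0.5798, -0.1651, 0.1062]
ee_rot: [0.794, 0.608, -0.001, 0.0]
ft_force: [-7.1, -2.7, 8.4]
finger_gap: 0.558
```

```bash
python3 st.py
```

```text
t 11.27 yaw -15.1 q6 1.437 T [-0.531  1.5    0.029] F [-7.1 -2.7  8.4] p [ 0.5798 -0.1651  0.1062] gap 0.558
```

Request:
send_rows([
  [0,0,0,0,0,0.3],
])

```text
time_s: 11.35
eef_pos: [0.5798, -0.1651, 0.1063]
ee_rot: [0.802, 0.598, -0.001, 0.0]
ft_force: [-7.7, -2.8, 9.9]
finger_gap: 0.562
```

```bash
python3 st.py
```

```text
t 11.35 yaw -16.57 q6 1.463 T [-0.647  1.55   0.017] F [-7.7 -2.8  9.9] p [ 0.5798 -0.1651  0.1063] gap 0.562
```

Request:
send_rows([
  [0,0,0,0,0,0.3],
])

```text
time_s: 11.43
eef_pos: [0.5798, -0.1651, 0.1062]
ee_rot: [0.809, 0.587, -0.001, 0.0]
ft_force: [-7.6, -2.6, 9.0]
finger_gap: 0.56
```

```bash
python3 st.py
```

```text
t 11.43 yaw -18.07 q6 1.489 T [-0.61   1.495  0.037] F [-7.6 -2.6  9. ] p [ 0.5798 -0.1651  0.1062] gap 0.56
```

Request:
send_rows([
  [0,0,0,0,0,0.3],
])

```text
time_s: 11.52
eef_pos: [0.5798, -0.1651, 0.1063]
ee_rot: [0.817, 0.577, -0.001, 0.0]
ft_force: [-8.0, -3.1, 9.8]
finger_gap: 0.559
```

```bash
python3 st.py
```

```text
t 11.52 yaw -19.57 q6 1.515 T [-0.552  1.525  0.016] F [-8.  -3.1  9.8] p [ 0.5798 -0.1651  0.1063] gap 0.559
```

Request:
send_rows([
  [0,0,0,0,0,0.3],
])

```text
time_s: 11.6
eef_pos: [0.5797, -0.1651, 0.1062]
ee_rot: [0.824, 0.566, -0.001, 0.0]
ft_force: [-7.5, -3.5, 9.3]
finger_gap: 0.561
```

```bash
python3 st.py
```

```text
t 11.6 yaw -21.07 q6 1.541 T [-0.589  1.544 -0.071] F [-7.5 -3.5  9.3] p [ 0.5797 -0.1651  0.1062] gap 0.561
```

Request:
send_rows([
  [0,0,0,0,0,0.3],
])

```text
time_s: 11.68
eef_pos: [0.5797, -0.1651, 0.1062]
ee_rot: [0.832, 0.555, -0.001, 0.0]
ft_force: [-7.1, -2.7, 9.2]
finger_gap: 0.563
```

```bash
python3 st.py
```

```text
t 11.68 yaw -22.57 q6 1.567 T [-0.557  1.578 -0.036] F [-7.1 -2.7  9.2] p [ 0.5797 -0.1651  0.1062] gap 0.563
```

Request:
send_rows([
  [0,0,0,0,0,0.3],
])

```text
time_s: 11.77
eef_pos: [0.5797, -0.1651, 0.1063]
ee_rot: [0.839, 0.544, -0.001, 0.0]
ft_force: [-8.0, -3.0, 9.6]
finger_gap: 0.564
```

```bash
python3 st.py
```

```text
t 11.77 yaw -24.08 q6 1.594 T [-0.594  1.592 -0.087] F [-8.  -3.   9.6] p [ 0.5797 -0.1651  0.1063] gap 0.564
```

Request:
send_rows([
  [0,0,0,0,0,0.3],
])

```text
time_s: 11.85
eef_pos: [0.5796, -0.1651, 0.1062]
ee_rot: [0.846, 0.533, -0.001, 0.0]
ft_force: [-7.9, -3.9, 10.1]
finger_gap: 0.557
```

```bash
python3 st.py
```

```text
t 11.85 yaw -25.58 q6 1.62 T [-0.567  1.667 -0.048] F [-7.9 -3.9 10.1] p [ 0.5796 -0.1651  0.1062] gap 0.557
```

Request:
send_rows([
  [0,0,0,0,0,0.3],
])

```text
time_s: 11.93
eef_pos: [0.5796, -0.1651, 0.1063]
ee_rot: [0.853, 0.522, -0.001, 0.0]
ft_force: [-8.1, -3.0, 10.6]
finger_gap: 0.563
```

```bash
python3 st.py
```

```text
t 11.93 yaw -27.08 q6 1.646 T [-0.56   1.671 -0.047] F [-8.1 -3.  10.6] p [ 0.5796 -0.1651  0.1063] gap 0.563
```

Request:
send_rows([
  [0,0,0,0,0,0.3],
])

```text
time_s: 12.02
eef_pos: [0.5796, -0.1651, 0.1063]
ee_rot: [0.86, 0.511, -0.001, 0.0]
ft_force: [-8.1, -2.8, 9.3]
finger_gap: 0.562
```

```bash
python3 st.py
```

```text
t 12.02 yaw -28.58 q6 1.672 T [-0.553  1.625  0.071] F [-8.1 -2.8  9.3] p [ 0.5796 -0.1651  0.1063] gap 0.562
```

```bash
python3 - <<'E'
from h import *
d=shot('side','side5'); c=cv2.resize(d['color'][150:250,280:400],None,fx=6,fy=6,interpolation=cv2.INTER_CUBIC); cv2.imwrite('pics/side5c.png',c[:,:,::-1])
c2=cv2.resize(np.load('pics/side4.npz')['color'][150:250,280:400],None,fx=6,fy=6,interpolation=cv2.INTER_CUBIC); cv2.imwrite('pics/side4d.png',c2[:,:,::-1])
E
python3 st.py
```

```text
t 12.07 yaw -28.69 q6 1.674 T [-0.494  1.597  0.006] F [-7.3 -2.5 10.3] p [ 0.5796 -0.1651  0.1062] gap 0.56
```

View pics/side5c.png

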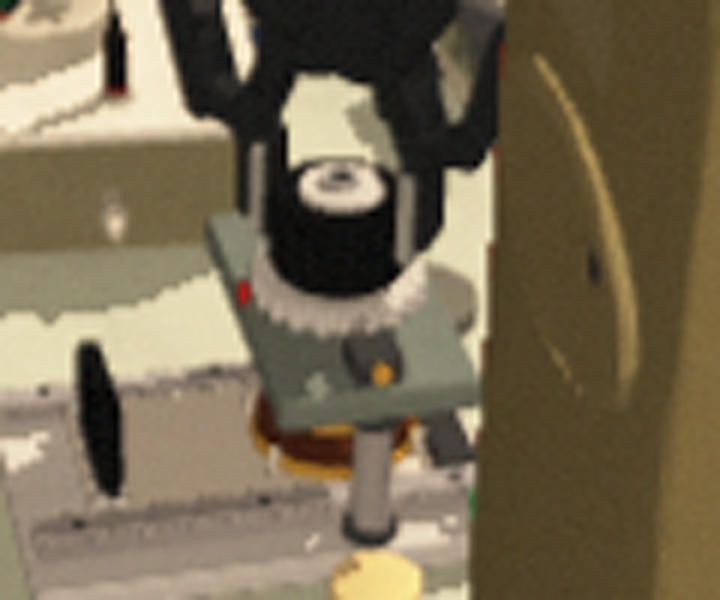

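View pics/side4d.png

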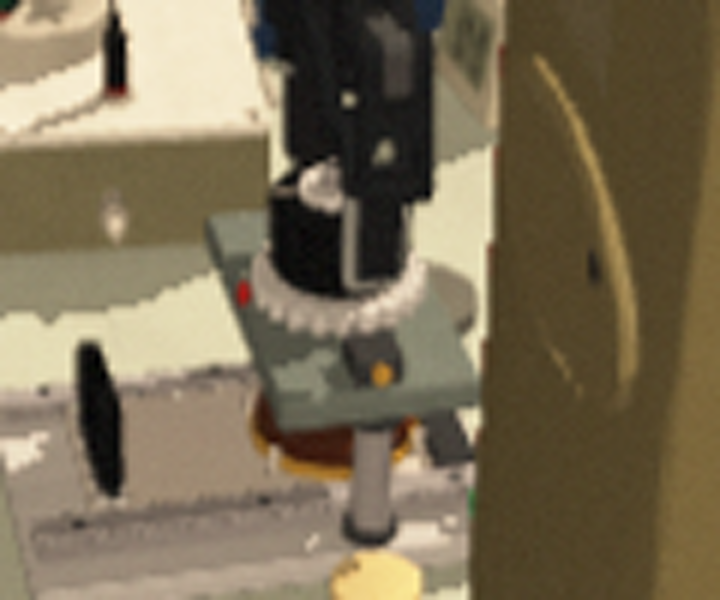

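The gripper holds the ring firmly. The brass electrode edge now shows at crop (300,430), down near the specimen. I'll continue in small steps.

Request:
send_rows([
  [0,0,0,0,0,0.2],
])

```text
time_s: 12.15
eef_pos: [0.5796, -0.165, 0.1063]
ee_rot: [0.864, 0.504, -0.001, 0.0]
ft_force: [-9.2, -3.2, 9.6]
finger_gap: 0.56
```

```bash
python3 st.py
```

```text
t 12.15 yaw -29.51 q6 1.688 T [-0.567  1.587  0.071] F [-9.2 -3.2  9.6] p [ 0.5796 -0.165   0.1063] gap 0.56
```

Request:
send_rows([
  [0,0,0,0,0,0.2],
])

```text
time_s: 12.23
eef_pos: [0.5796, -0.165, 0.1063]
ee_rot: [0.868, 0.496, -0.001, 0.0]
ft_force: [-8.0, -2.4, 8.5]
finger_gap: 0.558
```

```bash
python3 st.py
```

```text
t 12.23 yaw -30.53 q6 1.706 T [-0.547  1.677  0.2  ] F [-8.  -2.4  8.5] p [ 0.5796 -0.165   0.1063] gap 0.558
```

Request:
send_rows([
  [0,0,0,0,0,0.2],
])

```text
time_s: 12.32
eef_pos: [0.5796, -0.165, 0.1062]
ee_rot: [0.873, 0.488, -0.001, 0.0]
ft_force: [-8.5, -3.0, 10.0]
finger_gap: 0.56
```

```bash
python3 st.py
```

```text
t 12.32 yaw -31.53 q6 1.724 T [-0.522  1.696  0.285] F [-8.5 -3.  10. ] p [ 0.5796 -0.165   0.1062] gap 0.56
```

Touch is confirmed: 0.07, 0.20, then 0.285 N m over 2°. I now back off 74° from the present angle, which includes about 3–4° of press-in and lands in the fourth detent.

Request:
send_rows([
  [0,0,0,0,0,-1.0],
  [0,0,0,0,0,-2.0],
  [0,0,0,0,0,-3.0],
  [0,0,0,0,0,-4.0],
  [0,0,0,0,0,-5.0],
])

```text
time_s: 12.73
eef_pos: [0.58, -0.1651, 0.1063]
ee_rot: [0.745, 0.667, -0.001, 0.0]
ft_force: [-6.3, -3.6, 8.7]
finger_gap: 0.562
```

Request:
send_rows([
  [0,0,0,0,0,-1.0],
  [0,0,0,0,0,-2.0],
  [0,0,0,0,0,-3.0],
  [0,0,0,0,0,-4.0],
  [0,0,0,0,0,-5.0],
])

```text
time_s: 13.15
eef_pos: [0.5804, -0.1651, 0.1063]
ee_rot: [0.582, 0.813, -0.001, 0.0]
ft_force: [-5.5, -2.3, 7.5]
finger_gap: 0.559
```

Request:
send_rows([
  [0,0,0,0,0,-1.0],
  [0,0,0,0,0,-2.0],
  [0,0,0,0,0,-3.0],
  [0,0,0,0,0,-4.0],
  [0,0,0,0,0,-4.6],
])

```text
time_s: 13.57
eef_pos: [0.5807, -0.1649, 0.1063]
ee_rot: [0.408, 0.913, -0.001, 0.001]
ft_force: [-4.3, -1.8, 5.9]
finger_gap: 0.559
```

Request:
send_rows([
  [0,0,0,0,0,0],
  [0,0,0,0,0,0],
])

```text
time_s: 13.73
eef_pos: [0.5807, -0.1649, 0.1063]
ee_rot: [0.41, 0.912, -0.001, 0.0]
ft_force: [-3.8, -2.1, 6.3]
finger_gap: 0.56
```

```bash
python3 st.py
```

```text
t 13.73 yaw 41.54 q6 0.449 T [-0.319  0.66  -0.016] F [-3.8 -2.1  6.3] p [ 0.5807 -0.1649  0.1063] gap 0.56
```

Request:
send_rows([
  [0,0,0,0,0,0],
  [0,0,0,0,0,0],
  [0,0,0,0,0,0],
  [0,0,0,0,0,0],
  [0,0,0,0,0,0],
], jaw=0)

```text
time_s: 14.15
eef_pos: [0.5808, -0.1642, 0.1053]
ee_rot: [0.41, 0.912, 0.0, 0.0]
ft_force: [0.3, -0.7, 0.7]
finger_gap: 1.0
```

Request:
send_rows([
  [0,0,-0.3,0,0,0],
  [0,0,-0.8,0,0,0],
  [0,0,-1.5,0,0,0],
  [0,0,-2.2,0,0,0],
  [0,0,-2.9,0,0,0],
])

```text
time_s: 14.57
eef_pos: [0.5805, -0.164, 0.2225]
ee_rot: [0.41, 0.912, 0.0, -0.0]
ft_force: [0.8, -1.2, 0.1]
finger_gap: 1.001
```

Request:
send_rows([
  [-0.5,0.5,-0.2,0,0,0],
  [-1.0,1.0,-0.4,0,0,0],
  [-1.0,1.0,-0.4,0,0,0],
])

```text
time_s: 14.82
eef_pos: [0.6417, -0.1683, 0.2388]
ee_rot: [0.41, 0.912, 0.0, 0.003]
ft_force: [-1.0, -0.3, -0.5]
finger_gap: 1.006
```

```bash
python3 st.py; python3 - <<'E'
from h import *
d=shot('side','side6'); c=cv2.resize(d['color'][150:270,260:400],None,fx=5,fy=5,interpolation=cv2.INTER_CUBIC); cv2.imwrite('pics/side6c.png',c[:,:,::-1])
E
```

```text
t 14.82 yaw 41.57 q6 0.478 T [-0.005  0.068 -0.017] F [-1.  -0.3 -0.5] p [ 0.6417 -0.1683  0.2388] gap 1.006
```

View pics/side6c.png

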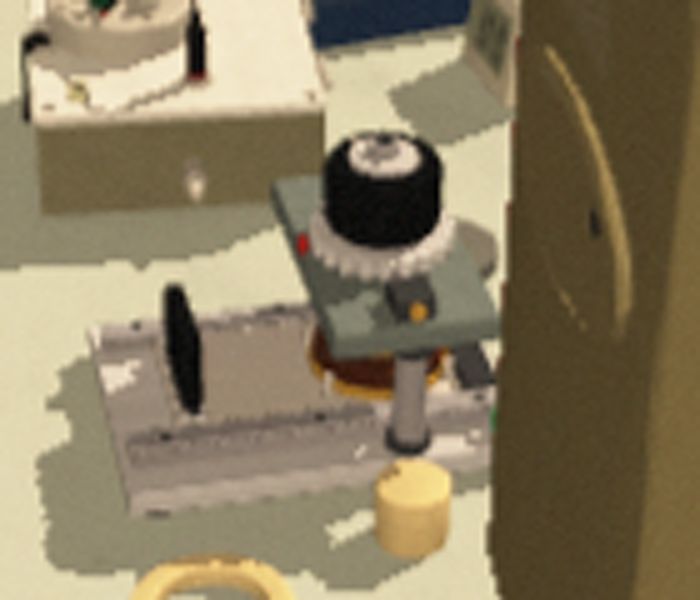

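Request:
send_rows([
  [0,0,0,0,0,0],
  [0,0,0,0,0,0],
  [0,0,0,0,0,0],
])

```text
time_s: 15.12
eef_pos: [0.6362, -0.1675, 0.2369]
ee_rot: [0.41, 0.912, -0.0, -0.001]
ft_force: [0.0, -0.2, -0.2]
finger_gap: 0.997
```

```bash
python3 st.py; python3 -c "
from plant import manip
print(manip.job_done())"
```

```text
t 15.12 yaw 41.53 q6 0.477 T [-0.002 -0.051  0.051] F [ 0.  -0.2 -0.2] p [ 0.6362 -0.1675  0.2369] gap 0.997
the job is handed in; nothing more can be done
None
```

I pushed the slide home, turned the ring down until the electrode touched the specimen, backed it off four clicks, let go, and handed the job in at 15.1 s.

- **Slide:** it stopped dead 90 mm in front of the ring's axis with about 13 N on it, and the last side picture shows the pull still there.
- **Touch:** torque climbed from 0.07 to 0.20 to 0.285 N m over the last 2° of about 127° clockwise. I stopped there. That is one step past the 0.15 N m sign of touch and below the 0.35 N m at which the specimen cracks.
- **Air gap:** I turned the ring back 73°, about 4 clicks from where I stopped. The torque trend puts first contact 3 to 4° before that point, so it is about 3.8 clicks from first contact. The ring came to rest in a click position with close to zero torque.
- **Last checks:** the gripper is open and raised clear, with forces near zero. The weight, guard ring and grey disc look unmoved in the side picture, though I did not measure them again. I never measured the gap itself, and I took no final top-camera picture because the arm had blocked that view earlier. The two cameras disagreed by about 4 mm on the ring's sideways position; I used the middle, and the grip closed with only a few newtons of side force.

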